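# Send the closed unit down the rocker chute to test

## Robot

A 6-joint arm with a two-finger parallel gripper is mounted at the origin on the work surface. World frame = base frame: x ahead of the robot, y to its left, z up, the work surface at z = 0. Lengths are in m, angles in rad, forces in N, time in s.
With the tool pointing down it reaches from about 0.375 to 0.9 m from the base axis. Payload 3.1 kg.
Tool frame: the origin (TCP) lies at the very end of the fingers, on their centre line; the grasp point (between the pads) lies 19 mm behind it; z points along the fingers, y is the line along which they close (so a half turn about z gives the same grasp; the last joint's range is limited). The gripper opens to 87 mm and grips with 3 to 60 N. Pads are 19 mm wide; open, the fingers measure 117 mm over their backs; the gripper's body (75 mm by 190 mm) begins 51 mm behind the grasp point.
Start: joints at [-1.502, 0.527, 1.433, -0, 1.181, -0.178], TCP at [0.153, -0.606, 0.223] pointing down, gripper open.
Joint ranges: [-3.08, 3.08], [-0.75, 2.2], [0.22, 2.44], [-1.43, 4.57], [0, 2.65], [-2.85, 2.85]. Speed limits (rad/s): [2.79, 2.79, 3.14, 3.14, 3.14, 3.14].

## Interface

Orientations are given as a unit quaternion [x, y, z, w].
In Python, from rig import status, viewer, robot gives the robot as it stands.
- The arm moves only by the tool arm_command, never from a script. Its arguments are lists of equal length, an entry for each row: "delta_rot": the turn, a rotation vector about the tool's x, y, z in degrees, a list of three; "delta_pos": the shift along the tool's x, y, z in m, a list of three; "gripper": the closure, from -1 (fully open) to 1 (shut). In form: {"delta_rot": [[rx, ry, rz], ...], "delta_pos": [[dx, dy, dz], ...], "gripper": [gripper, ...]}. A call has 1 to 12 rows; each row is the pose to reach, as a shift and turn from the pose commanded when the call began, along the tool's axes at that moment; what a row does not reach only later rows make up. A row lasts 1/12 s, in which the tool goes at most 41.7 mm and 7.16 degrees, less where a joint would pass 70% of its speed; a pose out of reach is approached as far as the arm can. A call with a gripper value outside its range is refused whole. The fingers move at their own pace and stop on an object; "grip_force" is the grip in N (left out, the last holds). Time passes only in rows, so rows that repeat a pose let the fingers close. It gives the time, the measured TCP pose, the force, the opening and the grip force at its end, in the units of the state.
- status.get_obs(): the state, without advancing time (a new reading comes with each control period).
- viewer.camera(name): name is "scene" or "top" or "wrist"; returns a dict with "pixels" (384x512x3 uint8, blue, green, red), "fx", "fy", "cx", "cy" (pixels), "pose" (4x4, takes a point from camera to world coordinates); the wrist camera has in their place "mount" (4x4, takes a point from camera to tool coordinates, whose origin is the TCP and whose axes are the flange's). Camera axes: x right, y down, z forward; pixel columns grow to the right and rows downward; lengths in m; the calibration is good to about 2 mm. A picture is of the moment at which its call begins: read the wrist's pose just before it. There is no depth.
- robot.hand_in(): hands the job in; it is judged then, once.
The state is a dict: "time": time; "q": joint angles; "joint_velocities": joint speeds; "joint_torque": joint torques, N m; "position": TCP position; "tool_rot": TCP orientation; "ft_force": force on the tool from outside, world axes, zero at the start; "moment": the same for the moment, N m; "grip_width": finger opening in m; "grip_force": force on a finger pad.
Only numpy, scipy, OpenCV 4.12 (cv2) and the standard library are available. Lean on these libraries where they do the work, as an engineer would, in place of code of your own. Each camera call takes 0.05 s, during which the arm holds its last target. There are 200 camera calls.

## Task

Pick up the finished unit, the grey cast box with its lid on, and set it lengthwise on the level tray of the rocker chute, far enough past the axle that its own weight tips the tray once you let go, so that it slides down the lane and comes to rest against the end stop for the test station. Set it down rather than dropping it, do not push the tray with the gripper, and leave the open box and the transformer where they are.

Things in the scene. Friction and masses are not known exactly. Their poses are not given: they have to be found in the camera images.
- lidded_center (a point): centre of the finished unit: a closed grey cast box, 115 mm long (its x axis) x 58 mm wide (y) x 46 mm high, lid screwed on, 0.35 to 0.58 kg. It lies flat on the wooden board (12 mm thick), long side within 60 degrees of world x. Take it across the 58 mm width; the point is 23 mm above its underside. Both ends serve alike.
- unlidded_center (a point): centre of an unfinished unit, to be left alone: the same grey box, 115 x 58 x 40 mm, without its lid, green circuit board and parts showing inside; the point is 20 mm above its underside
- transformer_center (a point): centre of a bare mains transformer, to be left alone: dark laminated core with a yellow winding, 94 x 60 x 72 mm; the point is 37 mm above its underside
- tray_axle (a point): point on the tray's white sliding floor, mid-width, straight above the axle; x runs along the tray towards the lane, y across, z square to the floor; turns with the tray. The level floor is 208 mm above the bench and reaches from 88 mm before this point (a lip) to 150 mm past it (open end); 143 mm wide between side rails 16 mm high.
- tray (a joint): tilt of the tray: 0 = level, 0.50 rad = fully tipped to the lane. A counterweight holds it level when empty and brings it back when the unit has left. It tips under a unit whose centre lies 25 mm or more past the axle; under 10 mm it stays level. The floor is slick: the unit slides off the tipped tray by itself, all within some 2 s.
- lane_stop (a point): point on the white floor of the lane, mid-width, at the rubber pad of its end stop; x points down the lane into the stop, y across, z square to its floor. The lane is fixed to the chute, 150 mm wide inside, 214 mm long, slopes 0.46 rad, goes on where the tipped tray ends; its walls rise 28 mm.
- tray_mark (a point): point on the tray floor 40 mm past the axle, axes as tray_axle: where the middle of a unit goes. Black tape strips across the floor 57 mm before and after it show where the unit's two ends lie.
Not all that is in view belongs to the job. What is shaped like the part that bears lidded_center but pink is not meant.

How it is judged:
By the outcome, as a careful person would: the job done as asked, in the order asked, and still so for the second after the job is handed in, with the robot touching nothing.
It also fails if it takes over 32 s, if anything falls off the work surface, if the arm or the gripper's body presses on something with over 40 N, if the wrist force passes 120 N, or if a joint passes its speed limit or range.

## Working session

There is one attempt and no reset: what is moved stays moved. The work goes in short steps, Python scripts to look and compute and a tool call to move; the robot and the scene stay as the last step left them, time stands still between calls to the robot, and variables do not carry over. Pictures are saved under pics/ and viewed, at most 10 in all, crops included, and the job is handed in when it is done.

Besides the shell and the picture viewer there is one more tool, called after "Call:" by a JSON object that holds its "api" and its "payload", one argument or row to a line. arm_command: Moves the arm, as the interface text tells. Its arguments: {"type":"object","properties":{"delta_rot":{"type":"array","items":{"type":"array","items":{"type":"number"}}},"delta_pos":{"type":"array","items":{"type":"array","items":{"type":"number"}}},"gripper":{"type":"array","items":{"type":"number"}},"grip_force":{"type":"number"}},"required":["delta_rot","delta_pos","gripper"]}

```bash
mkdir -p pics; cat > h.py <<'E'
import numpy as np, cv2, sys
from rig import status, viewer, robot
from scipy.spatial.transform import Rotation as R
def cam(n):
    o=status.get_obs(); c=viewer.camera(n)
    if n=="wrist":
        T=np.eye(4);T[:3,:3]=R.from_quat(o["tool_rot"]).as_matrix();T[:3,3]=o["position"]
        c["pose"]=T@np.array(c["mount"])
    c["pose"]=np.array(c["pose"]); return c
def ray(c,u,v,z):
    d=c["pose"][:3,:3]@np.array([(u-c["cx"])/c["fx"],(v-c["cy"])/c["fy"],1]); o=c["pose"][:3,3]
    return o+d*(z-o[2])/d[2]
def proj(c,p):
    q=np.linalg.inv(c["pose"])@np.append(p,1); return np.array([c["fx"]*q[0]/q[2]+c["cx"],c["fy"]*q[1]/q[2]+c["cy"]])
E
python3 - <<'E'
from h import *
a=cam("scene");b=cam("top")
np.save("pics/s.npy",a,allow_pickle=True);np.save("pics/t.npy",b,allow_pickle=True)
cv2.imwrite("pics/scene.png",cv2.resize(a["pixels"],(800,600)));cv2.imwrite("pics/top.png",cv2.resize(b["pixels"],(800,600)))
for c in(a,b):print(c["pose"].round(3),c["fx"])
print(status.get_obs())
E
```

```text
[[-0.273  0.654 -0.706  1.185]
 [ 0.962  0.181 -0.204  0.18 ]
 [-0.005 -0.735 -0.678  0.822]
 [ 0.     0.     0.     1.   ]] 398.6187775923927
[[ 0.005 -0.998  0.059  0.395]
 [-1.    -0.006 -0.006 -0.018]
 [ 0.006 -0.059 -0.998  1.623]
 [ 0.     0.     0.     1.   ]] 446.7404745609987
{'time': 0.1, 'q': array([-1.50152698e+00,  5.28373779e-01,  1.43377854e+00, -5.44145227e-06,
        1.18139962e+00, -1.78532698e-01]), 'joint_velocities': array([-9.06990466e-04, -2.01887154e-04, -2.96799875e-03,  1.78410646e-04,
        5.53025804e-05, -1.37681740e-05]), 'joint_torque': array([-3.55431657e-04, -4.40986562e+01, -1.77150124e+01,  6.35505212e-02,
        5.34171949e-02, -3.53212636e-05]), 'position': array([ 0.15325676, -0.60523569,  0.22166774]), 'tool_rot': array([ 9.92333479e-01,  1.23585223e-01,  5.09806424e-05, -9.78318873e-04]), 'ft_force': array([-0.03339818,  0.61946347, -0.09447002]), 'moment': array([-0.00187284, -0.03998852,  0.00065142]), 'grip_force': 0.0, 'grip_width': 0.08719980257802853}
```

View pics/scene.png

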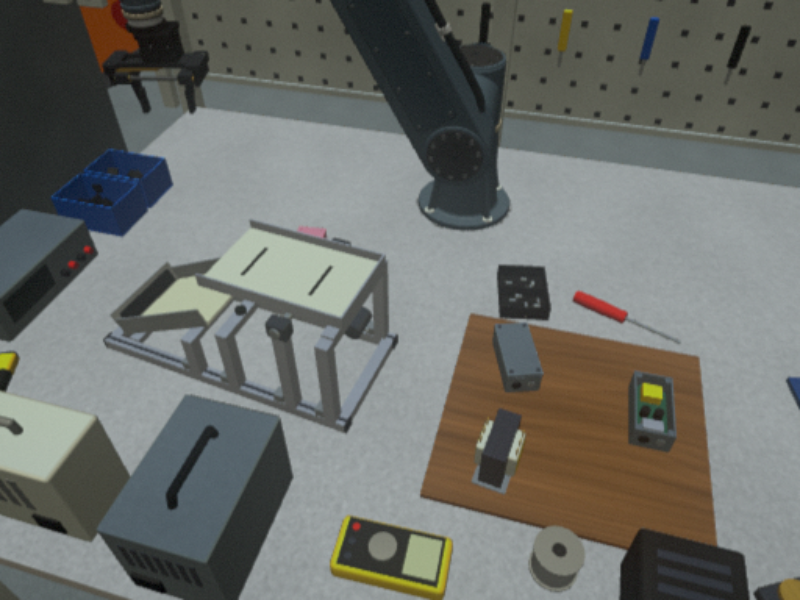

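View pics/top.png

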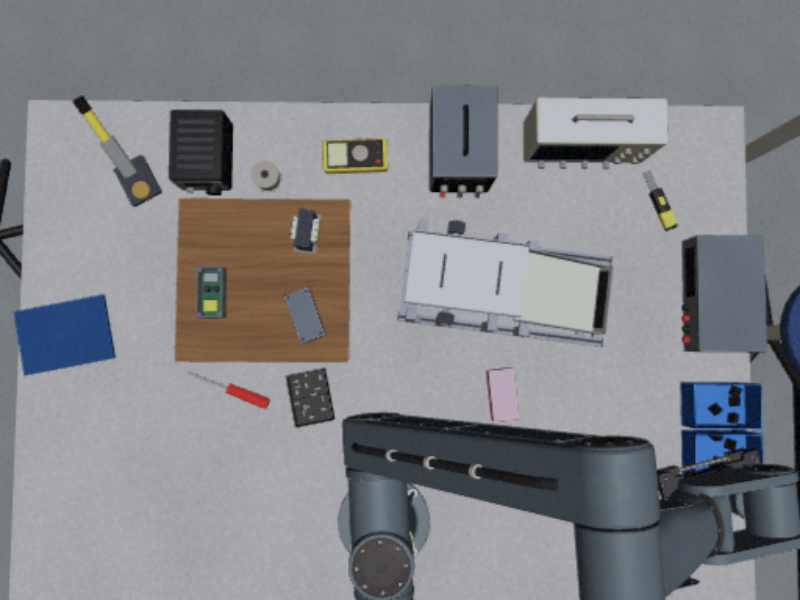

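The two views agree. In the 800x600 top view:
- Closed grey box on the board, (305,315): it has a lid and screws and is on the board, so this is the finished unit.
- Open box with green board, (211,292): leave it.
- Transformer, (305,229): leave it.
- Pink box, (503,394): decoy.
- Dark perforated block, (310,397): clutter.

The tray's tape strips are at (444,271) and (500,278). Next I measure, with one confirming crop.

```bash
python3 - <<'E'
from h import *
a=np.load("pics/s.npy",allow_pickle=True).item();b=np.load("pics/t.npy",allow_pickle=True).item()
im=b["pixels"];hsv=cv2.cvtColor(im,cv2.COLOR_BGR2HSV)
# box: non-wood pixels near (195,202)
m=np.zeros(im.shape[:2],np.uint8)
sub=np.s_[178:226,172:216]
m[sub]=((im[...,0]>im[...,2].astype(int)-5))[sub].astype(np.uint8)*255
n,l,st,ce=cv2.connectedComponentsWithStats(m);i=l[202,195];print("area",st[i])
cs,_=cv2.findContours((l==i).astype(np.uint8),0,2);r=cv2.minAreaRect(cs[0])
P=np.array([ray(b,*q,0.058) for q in cv2.boxPoints(r)]);print("corners",P.round(3),"c",P.mean(0).round(4))
e=[P[1]-P[0],P[2]-P[1]];print([ (np.linalg.norm(x).round(3),np.degrees(np.arctan2(x[1],x[0])).round(1)) for x in e])
# tapes
g=cv2.cvtColor(im,cv2.COLOR_BGR2GRAY)
C=[]
for (u,v) in((284,173),(320,178)):
    s=np.zeros_like(g);s[v-18:v+19,u-7:u+8]=(g[v-18:v+19,u-7:u+8]<120)*255
    ys,xs=np.nonzero(s);c=np.array([xs.mean(),ys.mean()]);rr=cv2.minAreaRect(np.c_[xs,ys].astype(np.float32))
    w=ray(b,*c,.208);C.append(w);bp=cv2.boxPoints(rr);W=[ray(b,*q,.208) for q in bp]
    print("tape",c,len(xs),w.round(4),np.round(W,3)[:,:2].tolist())
d=C[1]-C[0];print("mark",((C[0]+C[1])/2).round(4),"len",np.linalg.norm(d).round(4),"yaw",np.degrees(np.arctan2(d[1],d[0])).round(2))
o=status.get_obs();print(R.from_quat(o["tool_rot"]).as_matrix().round(3))
c1=im[160:235,150:240];c2=a["pixels"][190:330,260:450]
cv2.imwrite("pics/crop.png",np.hstack([cv2.resize(c1,(380,317)),cv2.resize(c2,(400,317))]))
E
```

```text
area [182 184  26  35 551]
corners [[0.51  0.226 0.058]
 [0.529 0.17  0.058]
 [0.421 0.131 0.058]
 [0.401 0.186 0.058]] c [0.4651 0.1782 0.058 ]
[(np.float64(0.059), np.float64(-70.5)), (np.float64(0.115), np.float64(-160.3))]
tape [283.22580645 172.77419355] 31 [ 0.5511 -0.1204  0.208 ] [[0.519, -0.114], [0.583, -0.122], [0.582, -0.126], [0.518, -0.119]]
tape [319.03448276 177.4137931 ] 29 [ 0.5369 -0.2344  0.208 ] [[0.503, -0.229], [0.57, -0.236], [0.57, -0.24], [0.503, -0.233]]
mark [ 0.544  -0.1774  0.208 ] len 0.1149 yaw -97.08
[[ 0.969  0.245 -0.   ]
 [ 0.245 -0.969  0.002]
 [ 0.    -0.002 -1.   ]]
```

View pics/crop.png

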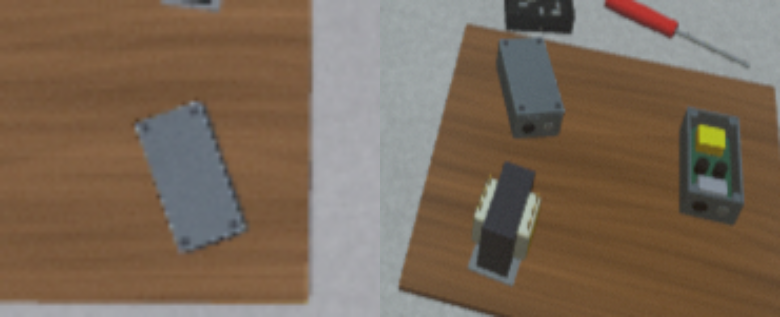

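The crop confirms it: the closed lidded box measures 115 x 59 mm, centred at (0.465, 0.178), with its long axis at 19.7°. The mark is at (0.544, -0.177), with tray yaw -97°. Approaching now.

Call:
{"api": "arm_command", "payload": {
  "delta_rot": [
    [0,0,0],
    [0,0,0],
    [0,0,0],
    [0,0,0],
    [0,0,0],
    [0,0,0],
    [0,0,0],
    [0,0,0],
    [0,0,0],
    [0,0,0],
    [0,0,0],
    [0,0,0]
  ],
  "delta_pos": [
    [0.015,-0.012,-0.02],
    [0.044,-0.035,-0.04],
    [0.073,-0.058,-0.06],
    [0.102,-0.081,-0.08],
    [0.131,-0.104,-0.09],
    [0.16,-0.127,-0.1],
    [0.19,-0.15,-0.108],
    [0.22,-0.175,-0.108],
    [0.25,-0.2,-0.108],
    [0.28,-0.225,-0.108],
    [0.31,-0.25,-0.108],
    [0.345,-0.278,-0.108]
  ],
  "gripper": [-1,-1,-1,-1,-1,-1,-1,-1,-1,-1,-1,-1]
}}

```text
time: 1.1
position: [0.418, -0.2525, 0.3304]
tool_rot: [0.992, 0.123, -0.0, -0.0]
ft_force: [0.5, -1.0, 0.3]
grip_width: 0.087
grip_force: 0.0
```

Call:
{"api": "arm_command", "payload": {
  "delta_rot": [
    [0,0,0],
    [0,0,0],
    [0,0,-1],
    [0,0,-2],
    [0,0,-3],
    [0,0,-4],
    [0,0,-5],
    [0,0,-5.5],
    [0,0,-5.5],
    [0,0,-5.5],
    [0,0,-5.5],
    [0,0,-5.5]
  ],
  "delta_pos": [
    [0.013,-0.036,0],
    [0.027,-0.073,0],
    [0.04,-0.109,0],
    [0.054,-0.146,0],
    [0.067,-0.182,0.01],
    [0.081,-0.219,0.03],
    [0.094,-0.255,0.05],
    [0.108,-0.292,0.07],
    [0.121,-0.328,0.09],
    [0.135,-0.365,0.1],
    [0.149,-0.404,0.11],
    [0.149,-0.404,0.11]
  ],
  "gripper": [-1,-1,-1,-1,-1,-1,-1,-1,-1,-1,-1,-1]
}}

```text
time: 2.1
position: [0.4617, 0.1788, 0.2186]
tool_rot: [0.985, 0.173, -0.001, -0.001]
ft_force: [1.1, 0.3, -0.1]
grip_width: 0.087
grip_force: 0.0
```

```bash
python3 - <<'E'
from h import *
c=cam("wrist");o=status.get_obs();Rt=R.from_quat(o["tool_rot"]).as_matrix()
print(o["position"].round(4),"yaw",np.degrees(np.arctan2(Rt[1,0],Rt[0,0])).round(2))
im=c["pixels"];u,v=proj(c,[.465,.178,.058]);print("expected",u,v)
m=(im[...,0]>im[...,2].astype(int)-5).astype(np.uint8);m=cv2.morphologyEx(m,cv2.MORPH_OPEN,np.ones((5,5)))
n,l,st,ce=cv2.connectedComponentsWithStats(m);i=l[int(v),int(u)];print(i,st[i])
k=(l==i).astype(np.uint8);cs,_=cv2.findContours(k,0,2);r=cv2.minAreaRect(max(cs,key=cv2.contourArea));bp=cv2.boxPoints(r)
P=np.array([ray(c,*q,.058) for q in bp]);print("px",bp.round().tolist(),"c",P.mean(0).round(4))
print([(np.linalg.norm(x).round(3),np.degrees(np.arctan2(x[1],x[0])).round(1)) for x in(P[1]-P[0],P[2]-P[1])])
cv2.polylines(im,[bp.astype(int)],1,(0,0,255),1);cv2.imwrite("pics/w1.png",im)
E
```

```text
[0.4619 0.1777 0.2189] yaw 20.0
expected 260.43434780035284 176.50386518606444
5 [ 231  118   57  109 5999]
px [[231.0, 118.0], [287.0, 118.0], [287.0, 226.0], [231.0, 226.0]] c [0.4666 0.1801 0.058 ]
[(np.float64(0.055), np.float64(-70.1)), (np.float64(0.113), np.float64(-158.8))]
```

View pics/w1.png

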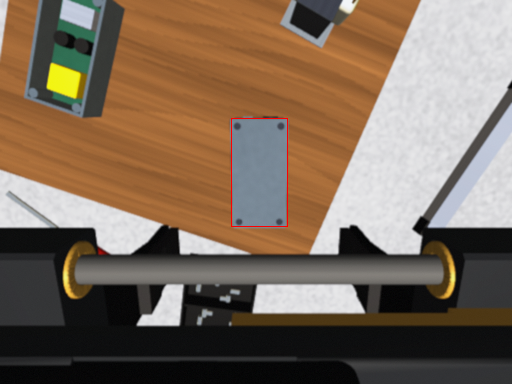

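The red outline sits on the lidded box at (231–287, 118–226). The yaw is aligned and both fingers have clear space, so I descend.

Call:
{"api": "arm_command", "payload": {
  "delta_rot": [
    [0,0,0],
    [0,0,0],
    [0,0,0],
    [0,0,0],
    [0,0,0],
    [0,0,0],
    [0,0,0],
    [0,0,0],
    [0,0,0],
    [0,0,0]
  ],
  "delta_pos": [
    [0.004,-0.001,0.02],
    [0.004,-0.001,0.05],
    [0.004,-0.001,0.08],
    [0.004,-0.001,0.11],
    [0.004,-0.001,0.14],
    [0.004,-0.001,0.16],
    [0.004,-0.001,0.18],
    [0.004,-0.001,0.19],
    [0.004,-0.001,0.199],
    [0.004,-0.001,0.199]
  ],
  "gripper": [-1,-1,-1,-1,-1,-1,-1,-1,-1,-1]
}}

```text
time: 2.98
position: [0.4661, 0.1754, 0.0206]
tool_rot: [0.985, 0.171, -0.001, 0.0]
ft_force: [0.0, 0.6, -0.6]
grip_width: 0.0875
grip_force: 0.0
```

Call:
{"api": "arm_command", "payload": {
  "delta_rot": [
    [0,0,0],
    [0,0,0],
    [0,0,0],
    [0,0,0],
    [0,0,0],
    [0,0,0],
    [0,0,0],
    [0,0,0]
  ],
  "delta_pos": [
    [0,0,0],
    [0,0,0],
    [0,0,0],
    [0,0,0],
    [0,0,0],
    [0,0,0],
    [0,0,0],
    [0,0,0]
  ],
  "gripper": [1,1,1,1,1,1,1,1],
  "grip_force": 35
}}

```text
time: 3.65
position: [0.4666, 0.1772, 0.0224]
tool_rot: [0.985, 0.171, 0.001, -0.001]
ft_force: [-1.7, 3.9, 5.9]
grip_width: 0.0579
grip_force: 35.0
```

Call:
{"api": "arm_command", "payload": {
  "delta_rot": [
    [0,0,0],
    [0,0,0],
    [0,0,0],
    [0,0,0],
    [0,0,0],
    [0,0,0],
    [0,0,0],
    [0,0,0],
    [0,0,0],
    [0,0,0],
    [0,0,0],
    [0,0,0]
  ],
  "delta_pos": [
    [0,0,-0.01],
    [0,0,-0.03],
    [0,0,-0.055],
    [0,0,-0.085],
    [0,0,-0.115],
    [0,0,-0.145],
    [0,0,-0.175],
    [0,0,-0.205],
    [0,0,-0.235],
    [0,0,-0.26],
    [0,0,-0.28],
    [0,0,-0.29]
  ],
  "gripper": [1,1,1,1,1,1,1,1,1,1,1,1]
}}

```text
time: 4.65
position: [0.4664, 0.1759, 0.3141]
tool_rot: [0.985, 0.171, 0.001, 0.001]
ft_force: [0.1, 0.6, -5.0]
grip_width: 0.0577
grip_force: 35.0
```

```bash
python3 - <<'E'
from h import *
o=status.get_obs();Rt=R.from_quat(o["tool_rot"]).as_matrix()
print(o["position"].round(4),o["ft_force"].round(1),"yaw",np.degrees(np.arctan2(Rt[1,0],Rt[0,0])).round(2))
print("to above mark",(Rt.T@(np.array([.544,-.177,.30])-o["position"])).round(4))
E
```

```text
[0.4664 0.1759 0.3141] [ 0.1  0.6 -5. ] yaw 19.71
to above mark [-0.046   0.3583  0.0146]
```

Call:
{"api": "arm_command", "payload": {
  "delta_rot": [
    [0,0,-3],
    [0,0,-8],
    [0,0,-14],
    [0,0,-20],
    [0,0,-26],
    [0,0,-32],
    [0,0,-38],
    [0,0,-44],
    [0,0,-50],
    [0,0,-56],
    [0,0,-61],
    [0,0,-63.2]
  ],
  "delta_pos": [
    [-0.002,0.015,0],
    [-0.006,0.045,0],
    [-0.01,0.078,0],
    [-0.014,0.112,0],
    [-0.018,0.146,0],
    [-0.023,0.18,0],
    [-0.027,0.214,0],
    [-0.032,0.248,0],
    [-0.036,0.282,0],
    [-0.04,0.316,0],
    [-0.044,0.343,0],
    [-0.046,0.358,0]
  ],
  "gripper": [1,1,1,1,1,1,1,1,1,1,1,1]
}}

```text
time: 5.65
position: [0.5429, -0.18, 0.3105]
tool_rot: [0.749, 0.662, -0.002, -0.0]
ft_force: [0.4, -1.0, -5.5]
grip_width: 0.0578
grip_force: 35.0
```

Call:
{"api": "arm_command", "payload": {
  "delta_rot": [
    [0,0,0],
    [0,0,0]
  ],
  "delta_pos": [
    [0,0,0],
    [0,0,0]
  ],
  "gripper": [1,1]
}}

```text
time: 5.82
position: [0.5424, -0.1767, 0.3103]
tool_rot: [0.75, 0.661, -0.001, -0.002]
ft_force: [-0.9, 1.6, -5.1]
grip_width: 0.0575
grip_force: 35.0
```

```bash
python3 - <<'E'
from h import *
c=cam("wrist");o=status.get_obs();Rt=R.from_quat(o["tool_rot"]).as_matrix()
print(o["position"].round(4),"yaw",np.degrees(np.arctan2(Rt[1,0],Rt[0,0])).round(2))
print("to mark",(Rt.T@(np.array([.544,-.177,.216])-o["position"])).round(4))
for p in((.5511,-.1204,.208),(.5369,-.2344,.208),(.544,-.177,.208)):print(proj(c,p).round(1))
np.save("pics/w2.npy",c,allow_pickle=True)
cv2.imwrite("pics/w2.png",c["pixels"]);s=cam("scene")["pixels"];cv2.imwrite("pics/s2.png",cv2.resize(s[:300,60:260],(400,600)))
E
```

```text
[ 0.5423 -0.1756  0.3105] yaw 82.82
to mark [-0.0013  0.0022  0.0944]
[262.4 126.2]
[262.5 256.3]
[262.4 194.3]
```

View pics/w2.png

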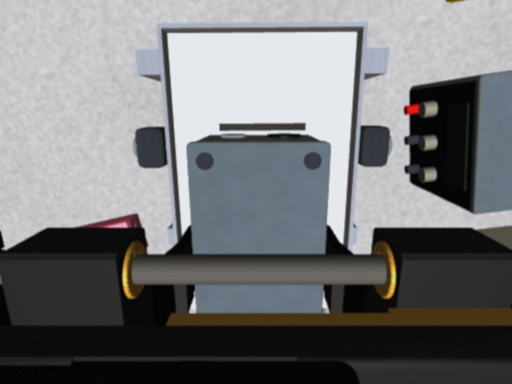

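The held unit is centred over the tray, and the near tape strip at (262,126) is where I predicted it. I lower to just above the floor.

Call:
{"api": "arm_command", "payload": {
  "delta_rot": [
    [0,0,0],
    [0,0,0],
    [0,0,0],
    [0,0,0],
    [0,0,0],
    [0,0,0],
    [0,0,0],
    [0,0,0],
    [0,0,0],
    [0,0,0]
  ],
  "delta_pos": [
    [-0.001,0.002,0.01],
    [-0.001,0.002,0.025],
    [-0.001,0.002,0.04],
    [-0.001,0.002,0.052],
    [-0.001,0.002,0.064],
    [-0.001,0.002,0.073],
    [-0.001,0.002,0.08],
    [-0.001,0.002,0.085],
    [-0.001,0.002,0.087],
    [-0.001,0.002,0.087]
  ],
  "gripper": [1,1,1,1,1,1,1,1,1,1]
}}

```text
time: 6.75
position: [0.5457, -0.1773, 0.2242]
tool_rot: [0.749, 0.662, -0.0, -0.0]
ft_force: [0.7, -0.3, -4.9]
grip_width: 0.0578
grip_force: 35.0
```

```bash
python3 - <<'E'
from h import *
c=cam("wrist");o=status.get_obs();Rt=R.from_quat(o["tool_rot"]).as_matrix()
print(o["position"].round(4),o["ft_force"].round(1))
s=cam("scene")["pixels"][120:290,60:260]
cv2.imwrite("pics/p3.png",np.hstack([cv2.resize(c["pixels"],(390,390)),cv2.resize(s,(400,390))]))
E
```

```text
[ 0.5459 -0.1776  0.2247] [ 0.1 -0.  -4.3]
```

View pics/p3.png

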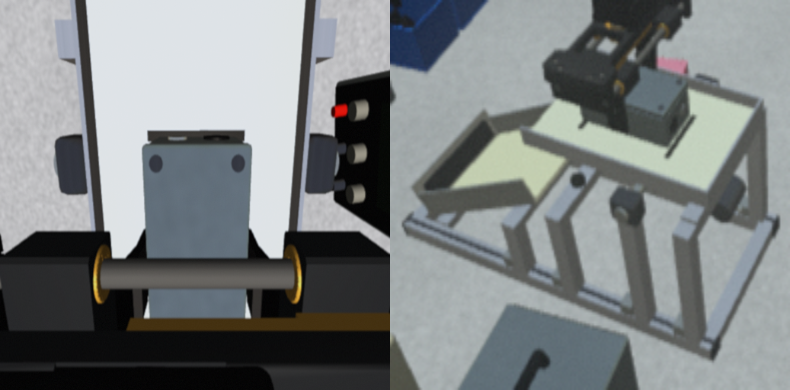

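The unit lies lengthwise with its ends at the tapes, and the gap below it is a few mm. I creep down.

Call:
{"api": "arm_command", "payload": {
  "delta_rot": [
    [0,0,0],
    [0,0,0],
    [0,0,0],
    [0,0,0],
    [0,0,0],
    [0,0,0]
  ],
  "delta_pos": [
    [0,0,0.001],
    [0,0,0.002],
    [0,0,0.003],
    [0,0,0.004],
    [0,0,0.004],
    [0,0,0.004]
  ],
  "gripper": [1,1,1,1,1,1]
}}

```text
time: 7.35
position: [0.5457, -0.1776, 0.2205]
tool_rot: [0.75, 0.662, -0.0, -0.0]
ft_force: [0.5, 0.4, -5.1]
grip_width: 0.0573
grip_force: 35.0
```

Call:
{"api": "arm_command", "payload": {
  "delta_rot": [
    [0,0,0],
    [0,0,0],
    [0,0,0]
  ],
  "delta_pos": [
    [0,0,0.0007],
    [0,0,0.0015],
    [0,0,0.0015]
  ],
  "gripper": [1,1,1]
}}

```text
time: 7.6
position: [0.5456, -0.1775, 0.2189]
tool_rot: [0.75, 0.662, -0.0, -0.0]
ft_force: [-0.1, 0.1, -4.6]
grip_width: 0.0578
grip_force: 35.0
```

Call:
{"api": "arm_command", "payload": {
  "delta_rot": [
    [0,0,0],
    [0,0,0],
    [0,0,0]
  ],
  "delta_pos": [
    [0,0,0.0005],
    [0,0,0.001],
    [0,0,0.001]
  ],
  "gripper": [1,1,1]
}}

```text
time: 7.85
position: [0.5457, -0.1776, 0.2185]
tool_rot: [0.75, 0.662, 0.0, 0.0]
ft_force: [-1.4, 0.3, -1.6]
grip_width: 0.0577
grip_force: 35.0
```

Contact: the tray floor is carrying part of the weight. I open, then rise.

Call:
{"api": "arm_command", "payload": {
  "delta_rot": [
    [0,0,0],
    [0,0,0],
    [0,0,0],
    [0,0,0],
    [0,0,0],
    [0,0,0],
    [0,0,0],
    [0,0,0],
    [0,0,0],
    [0,0,0],
    [0,0,0],
    [0,0,0]
  ],
  "delta_pos": [
    [0,0,0],
    [0,0,0],
    [0,0,0],
    [0,0,0],
    [0,0,0],
    [0,0,-0.01],
    [0,0,-0.03],
    [0,0,-0.06],
    [0,0,-0.09],
    [0,0,-0.12],
    [0,0,-0.14],
    [0,0,-0.15]
  ],
  "gripper": [-1,-1,-1,-1,-1,-1,-1,-1,-1,-1,-1,-1]
}}

```text
time: 8.85
position: [0.547, -0.1782, 0.3726]
tool_rot: [0.749, 0.662, 0.001, 0.003]
ft_force: [1.1, -0.2, -0.3]
grip_width: 0.0872
grip_force: 0.0
```

Call:
{"api": "arm_command", "payload": {
  "delta_rot": [
    [0,0,0],
    [0,0,0],
    [0,0,0],
    [0,0,0],
    [0,0,0],
    [0,0,0],
    [0,0,0],
    [0,0,0],
    [0,0,0],
    [0,0,0],
    [0,0,0],
    [0,0,0]
  ],
  "delta_pos": [
    [0,0,0],
    [0,0,0],
    [0,0,0],
    [0,0,0],
    [0,0,0],
    [0,0,0],
    [0,0,0],
    [0,0,0],
    [0,0,0],
    [0,0,0],
    [0,0,0],
    [0,0,0]
  ],
  "gripper": [-1,-1,-1,-1,-1,-1,-1,-1,-1,-1,-1,-1]
}}

```text
time: 9.85
position: [0.5457, -0.1776, 0.3681]
tool_rot: [0.75, 0.662, 0.0, 0.0]
ft_force: [-0.1, 0.1, -0.1]
grip_width: 0.0865
grip_force: 0.0
```

Call:
{"api": "arm_command", "payload": {
  "delta_rot": [
    [0,0,0],
    [0,0,0],
    [0,0,0],
    [0,0,0],
    [0,0,0],
    [0,0,0],
    [0,0,0],
    [0,0,0],
    [0,0,0],
    [0,0,0],
    [0,0,0],
    [0,0,0]
  ],
  "delta_pos": [
    [0,0,0],
    [0,0,0],
    [0,0,0],
    [0,0,0],
    [0,0,0],
    [0,0,0],
    [0,0,0],
    [0,0,0],
    [0,0,0],
    [0,0,0],
    [0,0,0],
    [0,0,0]
  ],
  "gripper": [-1,-1,-1,-1,-1,-1,-1,-1,-1,-1,-1,-1]
}}

```text
time: 10.85
position: [0.5457, -0.1776, 0.3681]
tool_rot: [0.75, 0.662, 0.0, 0.0]
ft_force: [-0.4, -0.9, -0.5]
grip_width: 0.0868
grip_force: 0.0
```

```bash
python3 - <<'E'
from h import *
s=cam("scene")["pixels"];t=cam("top")["pixels"]
cv2.imwrite("pics/p4.png",np.hstack([cv2.resize(s[100:290,50:270],(400,390)),cv2.resize(t[130:230,240:400],(400,390))]))
E
```

```text
(no output)
```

View pics/p4.png

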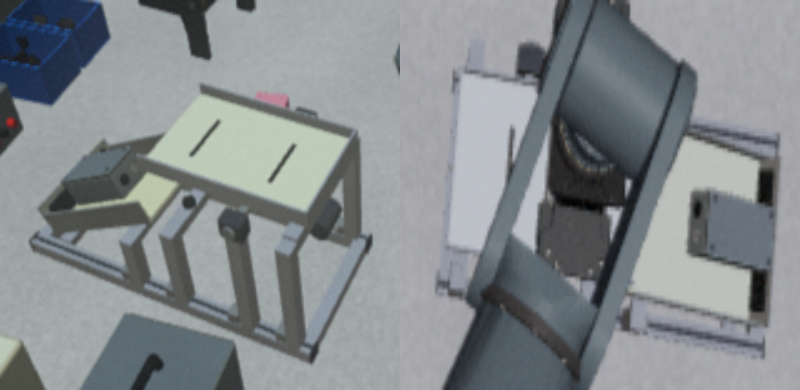

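The unit is in the lane against the end stop (left crop at (105,170), right crop at (735,230)), the tray is level again, and the gripper is clear. Handing in.

```bash
python3 -c "
from rig import robot
print(robot.hand_in())"
```

```text
the job is handed in; nothing more can be done
None
```

The finished unit was set down on the tray at the tape marks, tipped it under its own weight, and slid down to rest against the end stop; the job was handed in at about 11 s of the 32 s allowed, with the open box and transformer left alone.

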